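Raise the clean-air cabinet's sash to its working-height pointer

TASK

Put the fingertips under the lip that runs along the bottom of the clean-air cabinet's sliding window and push the window gently up until the underside of the lip is level with the point of the black height pointer on the cabinet's left-hand jamb (as you face the window); then take the hand away and leave the window standing there. Only push: do not grip the lip, do not press on the glass, and leave the milk bottles and the tub where they stand.

Things in the scene. Friction and masses are not known exactly. Their poses are not given: they have to be found in the camera images.
- cabinet: Fixed clear-walled cabinet; window faces the robot's left and a little back. Origin: on the bench, mid-width, in the plane of the window frame's outer face; +x into the cabinet, +y to the left as you face the window, z up. Two jambs (40 mm wide, 460 mm apart, fronts at x = -12 mm, 550 tall), pulley caps on top and a thin tie bar between; box behind 280 deep, 310 tall. Sill x = -9 to 5 mm, 22 high; bare bench before it.
- sash (a joint): Height of the sliding window (m): 0 shut, 0.245 fully up; 0.05 to 0.095 at the start. It slides straight up, is counterweighted (weights inside the jambs) and stays where it is left. The lip's underside is 25 mm + this value above the bench. To move it takes about 3 to 6 N up (or down) plus 8 N per m/s. Window 450 mm wide, 280 mm tall, outer face of its aluminium frame at cabinet x = 0.
- lip_edge (a point): Middle of the lower front edge of the lip, at cabinet x = -35 mm, y = 0; axes as the cabinet's; it moves with the window.
- lip: Aluminium lip (finger lift) at the foot of the window: level flange 340 mm long in y, standing out 35 mm from the window frame's outer face, 7 mm thick, front edges rounded 2 mm; the window's bottom rail (12 mm deep, 30 mm tall) is behind it, undersides flush and free. Origin: mid-length, level of the underside, in the plane of the frame's outer face.
- cover: The sloping aluminium cover on top of the lip, 340 mm long, rising at about 45 degrees from just behind the lip's front edge to the window's face 40 mm above the lip's underside: from the side, lip and cover form a wedge. Origin as lip.
- pane: The glass pane of the window, 416 mm wide and 234 mm tall, moving with it; its outer face is 3 mm behind the window's frame. Origin: centre of the pane, 145 mm above the lip's underside.
- mark: Black height pointer clipped to the front of the cabinet's +y jamb: flat arm 20 mm tall ending in a point towards the window's middle. Origin: at the point, 195 mm left (+y) of the window's middle, 25 mm past the lip's end, 15 mm in front of the window frame; axes as the cabinet's. Its clip and screw reach 72 mm further left and 18 mm forward. Fixed in a run; 180 to 260 mm above the bench.
- bottle_tall: Loose closed milk bottle with a white lid, 62 mm across (lid 65 mm), 135 mm tall, on the bench in front of the cabinet, to one side. Origin: centre of its underside.
- bottle_short: Loose closed milk bottle with a white lid, 66 mm across (lid 69 mm), 95 mm tall, on the bench in front of the cabinet, to the other side. Origin: centre of its underside.
- tub: Loose open white plastic tub, 150 x 220 x 55 mm, on the pan inside the cabinet. Origin: centre of its underside.
- bottle_in: Loose closed milk bottle like the tall one, standing in the tub. Origin: centre of its underside.

How it is judged (in metres and radians):
On the way:
1. the fingers, touching the lip, have pushed the window at least 30 mm up from where it stood (contact force between lip and the fingers above 0.5 N and distance of lip_edge from where it was at the start of the episode above 0.03 m), for 0.1 s.
At the end, for the whole second after the job is handed in: The window is at rest with the underside of its lip within 8 mm of the height of the pointer's point; both bottles on the bench, the tub and the bottle in it are within 30 mm of where they began (z of lip_edge in the frame of mark between -0.008 and 0.008 m and velocity of joint sash between -0.01 and 0.01 m/s and distance of each of bottle_tall, bottle_short, tub, bottle_in from where it was at the start of the episode below 0.03 m); the robot touches nothing.
It fails at once if the window is flung: it moves faster than 0.5 m/s (velocity of joint sash above 0.5 m/s or velocity of joint sash below -0.5 m/s).
It fails at once if the lip is gripped: the fingers press on it from beneath and on its sloping cover from above at once, over 2 N each (contact force between each of lip, cover and the fingers above 2 N).
It fails at once if the hand presses on the glass with more than 8 N (contact force between pane and the fingers above 8 N or contact force between pane and the arm above 8 N).
It fails at once if a bottle or the tub is moved more than 30 mm or a bottle is tipped over 0.35 rad (distance of any of bottle_tall, bottle_short, tub, bottle_in from where it was at the start of the episode above 0.03 m or angle between any of bottle_tall, bottle_short, bottle_in's own z axis and vertical above 0.35 rad).
It also fails if it takes over 40 s, if anything falls off the work surface, if the arm or the gripper's body presses on something with over 40 N, if the wrist force passes 120 N, or if a joint passes its speed limit or range.

ROBOT

A 6-joint arm with a two-finger parallel gripper is mounted at the origin on the work surface. World frame = base frame: x ahead of the robot, y to its left, z up, the work surface at z = 0. Lengths are in m, angles in degrees, forces in N, time in s.
With the tool pointing down it reaches from about 0.375 to 0.9 m from the base axis. Payload 3.1 kg.
Tool frame: the origin (TCP) lies at the very end of the fingers, on their centre line; the grasp point (between the pads) lies behind it (bot.grip_depth is the z of the grasp point in the tool frame, in m); z points along the fingers, y is the direction in which the jaws open and shut (so a half turn about z gives the same grasp; the last joint's range is limited). The gripper opens to 87 mm and grips with 3 to 60 N. Pads are 19 mm wide; open, the fingers measure 117 mm over their backs; the gripper's body (75 mm by 190 mm) begins 51 mm behind the grasp point.
Start: joints at [67.007, 30.224, 82.088, -0, 67.689, -10.227], TCP at [0.138, 0.61, 0.223] pointing down, gripper open.
Joint ranges: [-176.69, 176.69], [-43.24, 126.21], [12.49, 139.97], [-82, 262], [0, 151.66], [-163.58, 163.58]. Speed limits (degrees/s): [159.86, 159.86, 180, 180, 180, 180].

INTERFACE

Orientations are given as a 3x3 rotation matrix whose columns are the frame's x, y, z axes.
In Python, from rig import bot, vision gives the robot as it stands. The module is installed in compiled form; this text tells all that it offers.
- The arm moves only by the shell command python3 -m jog 'ROWS'. ROWS is JSON, a list of rows, each a list of 3 entries, a list of its own where there are three numbers: the shift along the tool's x, y, z in mm, then the turn, a rotation vector about the tool's x, y, z in degrees, then the closure, from 0 (fully open) to 1 (shut). In form: [[[dx, dy, dz], [wx, wy, wz], fingers], ...]. A call has 1 to 12 rows; each row is the pose to reach, as a shift and turn from the pose commanded when the call began, along the tool's axes at that moment; what a row does not reach only later rows make up. A row lasts 1/12 s, in which the tool goes at most 41.7 mm and 7.16 degrees, less where a joint would pass 70% of its speed; a pose out of reach is approached as far as the arm can. A call with a gripper value outside its range is refused whole. The fingers move at their own pace and stop on an object; the grip force is fixed at half the most. Time passes only in rows, so rows that repeat a pose let the fingers close. It gives the time, the measured TCP pose, the force and the opening at its end, in the units of the state.
- bot.read_state(): the state, without advancing time (a new reading comes with each control period).
- vision.capture(name): name is "scene" or "top"; returns the picture (384x512x3 uint8, red, green, blue); there is no depth.
- vision.camera_info(name): a dict with "intrinsics" (3x3 intrinsics, pixels), "dist" ([k1, k2, p1, p2, k3] as OpenCV has them; the pictures are not rectified), "camera_from_world" (4x4, takes a point from world to camera coordinates). Camera axes: x right, y up, looking along -z (the intrinsics and any distortion apply to the point x, -y, -z); pixel columns grow to the right and rows downward; lengths in m; the calibration is good to about 2 mm. A picture is of the moment at which its call begins. camera_info takes no time and is no camera call.
- bot.hand_in(): hands the job in, once; it reports no verdict.
The state is a dict: "time_s": time; "joint_positions": joint angles; "qvel": joint speeds; "tau": joint torques, N m; "position": TCP position; "tcp_rot": TCP orientation; "force": force on the tool from outside, world axes, zero at the start; "moment": the same for the moment, N m; "opening": opening from 0.0 (shut) to 1.0 (fully open).
Only numpy, scipy, OpenCV 4.12 (cv2) and the standard library are available. Lean on these libraries where they do the work, as an engineer would, in place of code of your own. Each camera call takes 0.05 s, during which the arm holds its last target. There are 200 camera calls.

## Working session

There is one attempt and no reset: what is moved stays moved. The work goes in short steps, Python scripts to look and compute and a shell command to move; the robot and the scene stay as the last step left them, time stands still between calls to the robot, and variables do not carry over. Pictures are saved under pics/ and viewed, about 8 in all and at most 12, crops included, and the job is handed in when it is done.

```bash
mkdir -p pics; cat > h.py <<'E'
import numpy as np, cv2
from rig import bot, vision
def cap(n,f):
    im=vision.capture(n); cv2.imwrite('pics/'+f,im[...,::-1]); return im
F=np.diag([1.,-1,-1])
def ray(n,px):
    c=vision.camera_info(n); T=np.array(c['camera_from_world'])
    u=cv2.undistortPoints(np.array([[px]],float),np.array(c['intrinsics']),np.array(c['dist']))[0,0]
    R=T[:3,:3]; d=R.T@(F@np.array([u[0],u[1],1])); return -R.T@T[:3,3], d/np.linalg.norm(d)
def onz(n,px,z):
    o,d=ray(n,px); return o+d*(z-o[2])/d[2]
def tri(p1,p2):
    o1,d1=ray('scene',p1);o2,d2=ray('top',p2)
    s=np.linalg.lstsq(np.c_[d1,-d2],o2-o1,rcond=None)[0]
    a=o1+s[0]*d1;b=o2+s[1]*d2; return (a+b)/2,np.linalg.norm(a-b)
def proj(n,P):
    c=vision.camera_info(n); T=np.array(c['camera_from_world'])
    X=(np.atleast_2d(P)@T[:3,:3].T+T[:3,3])@F
    return cv2.projectPoints(X,np.zeros(3),np.zeros(3),np.array(c['intrinsics']),np.array(c['dist']))[0][:,0]
E
python3 - <<'E'
from h import *
for n in('scene','top'):
    im=cap(n,n+'0.png'); c=vision.camera_info(n);T=np.array(c['camera_from_world']);print(n,-T[:3,:3].T@T[:3,3],-T[2,:3],np.array(c['intrinsics'])[0,0])
s=bot.read_state();print(s['time_s'],s['position'],np.round(s['tcp_rot'],3),s['force'],s['opening'],bot.grip_depth)
E
cd pics; python3 -c "
import cv2
for n in('scene','top'): cv2.imwrite(n+'0b.png',cv2.resize(cv2.imread(n+'0.png'),(800,600),interpolation=cv2.INTER_CUBIC))"
```

```text
scene [0.32181332 0.22629145 0.96860339] [ 0.30279025 -0.14896963 -0.94134272] 444.73938827343665
top [0.44550233 0.11472434 1.06663734] [ 1.52903253e-01  5.95249724e-04 -9.88240983e-01] 389.2695150213633
0.1 [0.13781271 0.608953   0.22167957] [[-0.975  0.221 -0.001]
 [ 0.221  0.975 -0.002]
 [ 0.    -0.002 -1.   ]] [-0.06270509 -0.46705366  0.39320301] 1.0007144034487654 -0.0187
```

View pics/scene0b.png

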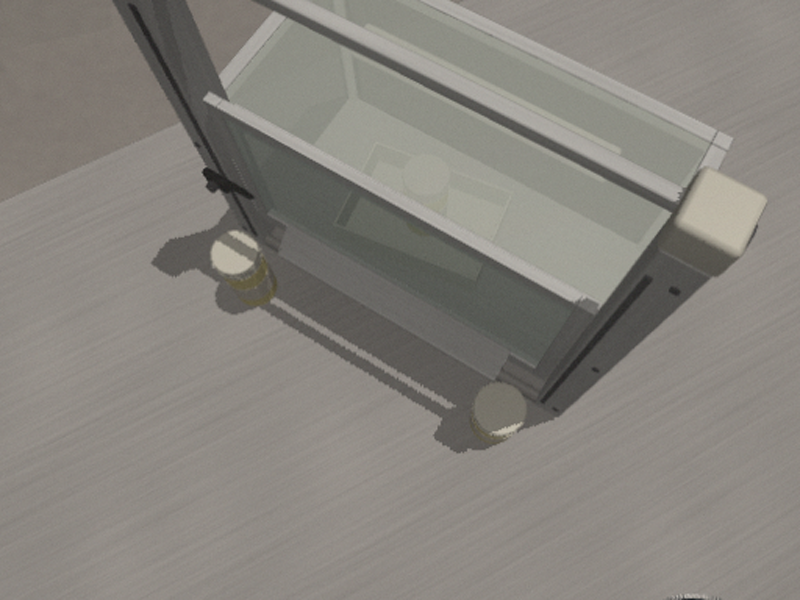

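View pics/top0b.png

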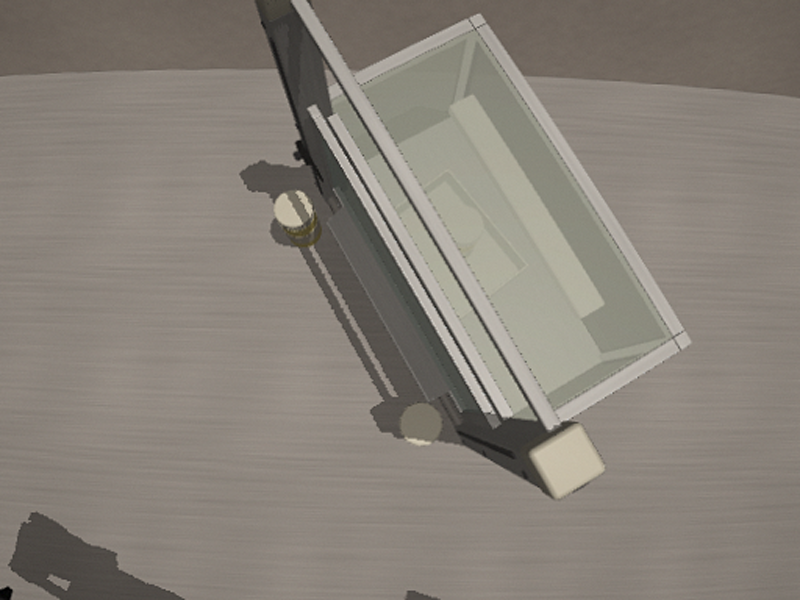

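The scene view shows the pointer at about (250,195) of 800x600, the lip and cover running (270,245) to (500,375), the tall and short bottles at (240,265) and (498,412). In the top view the lip runs from (335,200) to (435,400). I'll zoom in for exact pixels.

```bash
python3 - <<'E'
import cv2,numpy as np
a=cv2.imread('pics/scene0.png');b=cv2.imread('pics/top0.png')
def z(im,x0,y0,x1,y1,k,f):
    c=cv2.resize(im[y0:y1,x0:x1],None,fx=k,fy=k,interpolation=cv2.INTER_CUBIC)
    c=cv2.convertScaleAbs(c,alpha=1.7,beta=-20)
    for x in range((x0+19)//20*20,x1,20):
        cv2.putText(c,str(x),((x-x0)*k,9),0,.35,(0,0,255),1);cv2.line(c,((x-x0)*k,10),((x-x0)*k,16),(0,0,255),1)
    for y in range((y0+19)//20*20,y1,20):
        cv2.putText(c,str(y),(0,(y-y0)*k+4),0,.35,(0,0,255),1);cv2.line(c,(22,(y-y0)*k),(28,(y-y0)*k),(0,0,255),1)
    cv2.imwrite('pics/'+f,c)
z(a,120,100,370,290,3,'s1.png'); z(b,150,80,360,280,3,'t1.png')
E
```

```text
(no output)
```

View pics/s1.png

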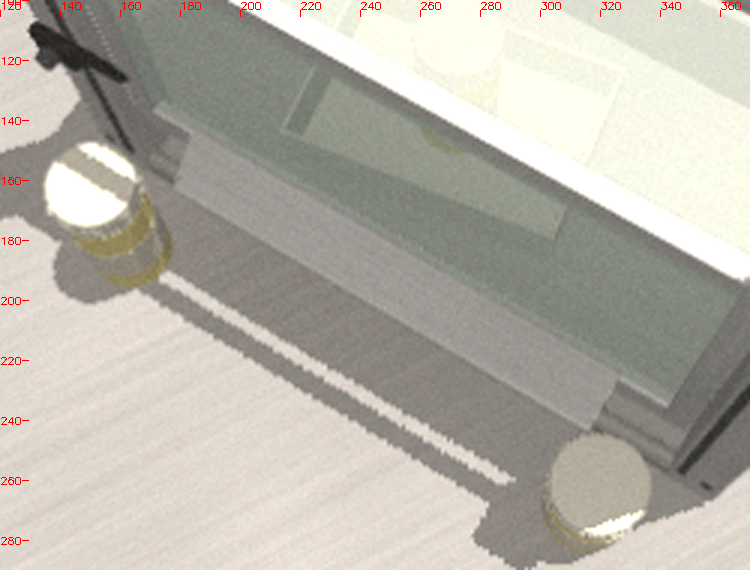

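View pics/t1.png

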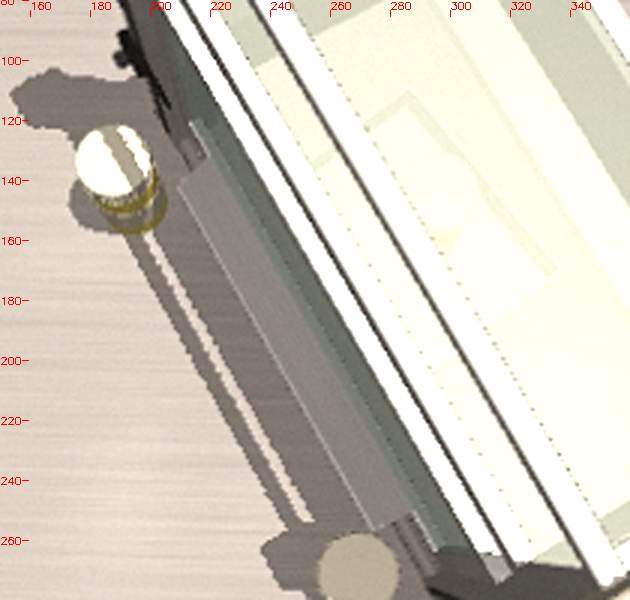

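Both crops show the lip's front-edge ends clearly: scene (177.7,162.3) and (315.7,243.3), top (209.3,142.3) and (274,256.7). The pointer tip is at scene (162.3,126.3).

```bash
cat > fit.py <<'E'
from h import *
from scipy.optimize import least_squares
L={'scene':[(177.7,162.3),(315.7,243.3)],'top':[(209.3,142.3),(274,256.7)]}
B={'top':[(478*.64,18*.64-0),(687*.64,342*.64)]}
def W(p,c):  # cabinet->world
    c=np.atleast_2d(c);cs,sn=np.cos(p[2]),np.sin(p[2])
    return np.c_[p[0]+cs*c[:,0]-sn*c[:,1],p[1]+sn*c[:,0]+cs*c[:,1],c[:,2]]
E
python3 - <<'E'
from fit import *
for a,b in zip(L['scene'],L['top']): print('lip tri',tri(a,b))
c=[onz('top',p,.31) for p in B['top']]; print('box rear',c,np.linalg.norm(c[0]-c[1]))
print('jamb foot',onz('scene',(357.3,265.7),0),onz('scene',(345,256.7),0))
def res(p):
    P=W(p,[[-.035,.17,p[3]+.004],[-.035,-.17,p[3]+.004]])  # visible rounded edge mid/upper
    return np.concatenate([(proj(n,P)-L[n]).ravel() for n in L])
r=least_squares(res,[.55,.2,np.radians(-60),.1]);print(r.x,np.degrees(r.x[2]),np.round(r.fun,2))
p=r.x;print('rear in cab', [np.array([[np.cos(p[2]),np.sin(p[2])],[-np.sin(p[2]),np.cos(p[2])]])@(q[:2]-p[:2]) for q in c])
for z in np.arange(.18,.261,.02): print(z,proj('scene',W(p,[-.015,.195,z])),proj('top',W(p,[-.015,.195,z])))
for n,px in(('tall',(116,144)),):pass
print('tall lid',tri((120+91/3,100+184/3),(150+113/3,80+160/3)),onz('top',(187.7,133.3),.135))
print('short lid',tri((320,261.7),(150+358/3,80+573/3)),onz('top',(269.3,271),.095))
E
```

```text
lip tri (array([0.73808608, 0.22877239, 0.09867514]), np.float64(0.003417669376850111))
lip tri (array([0.4502984 , 0.05587469, 0.09639796]), np.float64(0.002181225938778731))
box rear [array([0.98103094, 0.00556887, 0.31      ]), array([ 0.52959653, -0.26605915,  0.31      ])] 0.5268536806721488
jamb foot [ 0.37976535 -0.01776697  0.        ] [ 0.40931897 -0.00416134  0.        ]
[ 0.61455418  0.11229978 -1.03070816  0.08559658] -59.05522763790837 [ 0.42  0.35  0.52  0.45 -0.47 -0.95 -0.09 -0.47]
rear in cab [array([0.27998579, 0.25943141]), array([ 0.28081838, -0.26742162])]
0.18 [[164.85504871 130.96749158]] [[207.36771118 117.59386234]]
0.19999999999999998 [[162.57015107 126.28334259]] [[206.46374691 114.58521774]]
0.21999999999999997 [[160.18597439 121.3933264 ]] [[205.52130628 111.44727017]]
0.23999999999999996 [[157.69603097 116.28381588]] [[204.53794337 108.17170499]]
0.25999999999999995 [[155.09326859 110.93997983]] [[203.51100741 104.74950087]]
tall lid (array([0.74689165, 0.27810998, 0.14032629]), np.float64(0.0012930625147515406)) [0.7483321  0.27840372 0.135     ]
short lid (array([0.41473346, 0.06635096, 0.09393222]), np.float64(0.0016610080844765723)) [0.41419406 0.0658827  0.095     ]
```

```bash
cat > d.py <<'E'
# usage: d.py cx cy cz [pitch_up roll(x up=+1/down=-1) yaw]: delta in tool axes to cabinet-frame target
import sys; from fit import *
from scipy.spatial.transform import Rotation as Ro
p=np.array([.61455418,.11229978,-1.03070816])
s=bot.read_state();R=np.array(s['tcp_rot']);t=np.array(s['position'])
C=np.array([[np.cos(p[2]),-np.sin(p[2]),0],[np.sin(p[2]),np.cos(p[2]),0],[0,0,1]])
a=[float(v) for v in sys.argv[1:]]
print('t',round(s['time_s'],2),'cab',np.round(C.T@(t-[p[0],p[1],0])*1000,1),'q',np.round(s['joint_positions'],1),'F cab',np.round(C.T@np.array(s['force']),1),'open',round(s['opening'],2))
print('R in cab',np.round(C.T@R,3).tolist())
if len(a)>=3: print('shift mm',np.round(R.T@(W(p,a[:3])[0]-t)*1000,1))
if len(a)>3:
    e=np.radians(a[3]);w=np.radians(a[5] if len(a)>5 else 0);z=np.array([np.cos(e)*np.cos(w),np.cos(e)*np.sin(w),np.sin(e)]);y=-a[4]*np.array([-np.sin(w),np.cos(w),0]);x=np.cross(y,z)
    print('turn deg',np.round(np.degrees(Ro.from_matrix(R.T@C@np.c_[x,y,z]).as_rotvec()),1))
E
python3 -m jog '[[[-402,-198,-78],[0,0,0],1],[[-402,-198,-78],[0,0,0],1],[[-402,-198,-78],[0,0,0],1],[[-402,-198,-78],[0,0,0],1],[[-402,-198,-78],[0,0,0],1],[[-402,-198,-78],[0,0,0],1],[[-402,-198,-78],[0,0,0],1],[[-402,-198,-78],[0,0,0],1],[[-402,-198,-78],[0,0,0],1],[[-402,-198,-78],[0,0,0],1],[[-402,-198,-78],[0,0,0],1],[[-402,-198,-78],[0,0,0],1]]'
python3 d.py -.25 0 .3 0 1; python3 d.py -.25 0 .3 0 -1
```

```text
time_s: 1.1
position: [0.493, 0.3233, 0.3015]
tcp_rot: [[-0.974, 0.227, 0.006], [0.227, 0.974, -0.001], [-0.007, 0.0, -1.0]]
force: [0.2, -0.0, 0.0]
opening: 0.171
t 1.1 cab [-243.5    4.3  301.5] q [ 22.5  22.8  81.9  -0.2  75.  -54.3] F cab [0.1 0.1 0. ] open 0.17
R in cab [[-0.696, -0.718, 0.004], [-0.718, 0.696, 0.005], [-0.007, 0.0, -1.0]]
shift mm [7.6 1.7 1.5]
turn deg [ 100.    42.6 -100.6]
t 1.1 cab [-243.5    4.3  301.5] q [ 22.5  22.8  81.9  -0.2  75.  -54.3] F cab [0.1 0.1 0. ] open 0.17
R in cab [[-0.696, -0.718, 0.004], [-0.718, 0.696, 0.005], [-0.007, 0.0, -1.0]]
shift mm [7.6 1.7 1.5]
turn deg [ 36.  -84.4  35.7]
```

```bash
python3 -m jog '[[[0,0,0],[2.5,-5.9,2.5],1],[[0,0,0],[5,-11.8,5],1],[[0,0,0],[7.5,-17.7,7.5],1],[[0,0,0],[10,-23.6,10],1],[[0,0,0],[12.5,-29.5,12.5],1],[[0,0,0],[15,-35.4,15],1]]'
python3 d.py -.25 0 .3 0 1; python3 d.py -.25 0 .3 0 -1
```

```text
time_s: 1.6
position: [0.4857, 0.3281, 0.3013]
tcp_rot: [[-0.725, 0.517, 0.454], [0.331, 0.841, -0.429], [-0.603, -0.16, -0.781]]
force: [-0.0, 0.4, -0.7]
opening: 0.003
t 1.6 cab [-251.3    0.4  301.3] q [ 41.8  25.6  88.6 -42.   68.4  -2.8] F cab [-0.3  0.2 -0.7] open 0.0
R in cab [[-0.657, -0.455, 0.601], [-0.452, 0.876, 0.169], [-0.603, -0.16, -0.781]]
shift mm [ 0.1 -0.8  1.7]
turn deg [  66.6   28.9 -142.5]
t 1.6 cab [-251.3    0.4  301.3] q [ 41.8  25.6  88.6 -42.   68.4  -2.8] F cab [-0.3  0.2 -0.7] open 0.0
R in cab [[-0.657, -0.455, 0.601], [-0.452, 0.876, 0.169], [-0.603, -0.16, -0.781]]
shift mm [ 0.1 -0.8  1.7]
turn deg [ 21.2 -49.   20.8]
```

```bash
cat > log.py <<'E'
import json; from rig import bot
s=bot.read_state(); open('log.jl','a').write(json.dumps({k:[list(map(float,r)) if hasattr(r,'__len__') else float(r) for r in s[k]] for k in('joint_positions','position','tcp_rot')})+'\n')
E
python3 log.py
python3 -m jog '[[[0,0,30],[3,-5.5,3],1],[[0,0,60],[5,-11.5,5],1],[[0,0,60],[5,-11.5,5],1]]' >/dev/null; python3 log.py
python3 -m jog '[[[20,0,30],[3,-5.5,3],1],[[40,0,60],[5,-11.5,5],1],[[40,0,60],[5,-11.5,5],1]]' >/dev/null; python3 log.py
python3 -m jog '[[[0,35,0],[0,0,-5],1],[[0,40,0],[0,0,-10],1],[[0,40,0],[0,0,-10],1]]' >/dev/null; python3 log.py
python3 d.py -.12 0 .2 0 -1
cat > fk.py <<'E'
import numpy as np,json
from scipy.optimize import least_squares
from scipy.spatial.transform import Rotation as Ro
def ry(a):return Ro.from_euler('y',a,degrees=True).as_matrix()
def rz(a):return Ro.from_euler('z',a,degrees=True).as_matrix()
def fk(q,m):
    s4,s6,c6=m['s4'],m['s6'],m['c6'];v=m['v']
    A=rz(q[0]);B=A@ry(q[1]);C=B@ry(q[2]);D=C@rz(s4*q[3])@ry(q[4])
    R=D@rz(s6*q[5]+c6)
    # v: a1,off,d1,a2,a3x,d4,d6x,d6z
    return A@[v[0],v[1],v[2]]+B@[0,0,v[3]]+C@[v[4],0,v[5]]+D@[v[6],0,v[7]],R
E
python3 - <<'E'
from fk import *
D=[json.loads(l) for l in open('log.jl')]
D+=[dict(joint_positions=[67.007,30.224,82.088,0,67.689,-10.227],position=[.138,.61,.223],tcp_rot=[[-.975,.221,-.001],[.221,.975,-.002],[0,-.002,-1]]),
 dict(joint_positions=[22.5,22.8,81.9,-.2,75,-54.3],position=[.493,.3233,.3015],tcp_rot=[[-.974,.227,.006],[.227,.974,-.001],[-.007,0,-1]])]
for s4 in(1,-1):
  for s6 in(1,-1):
    m=dict(s4=s4,s6=s6,c6=0,v=np.zeros(8)); 
    d=[fk(d['joint_positions'],m)[1].T@np.array(d['tcp_rot']) for d in D]
    c=[np.degrees(np.arctan2(x[1,0],x[0,0])) for x in d]; print(s4,s6,np.round(c,1),[round(x[2,2],3) for x in d])
    if np.std(c)<2:
      m['c6']=float(np.mean(c))
      f=lambda v:np.concatenate([fk(d['joint_positions'],{**m,'v':v})[0]-d['position'] for d in D]+[1e-3*v])
      r=least_squares(f,[0,0,.3,.4,0,.4,0,.2]);print(np.round(r.x,4),np.abs(r.fun[:-8]).max()); m['v']=list(r.x); json.dump(m,open('m.json','w'))
E
```

```text
t 2.35 cab [-201.3   47.8  183.1] q [ 43.9  46.7  87.4 -67.4  73.9  22.8] F cab [-1.  -0.2  0.2] open 0.0
R in cab [[-0.375, -0.3, 0.877], [-0.391, 0.909, 0.144], [-0.841, -0.289, -0.458]]
shift mm [-26.  -72.8  56.7]
turn deg [ 13.6 -25.5  20.8]
1 1 [90. 90. 90. 90. 90. 90.] [np.float64(1.0), np.float64(1.0), np.float64(1.0), np.float64(1.0), np.float64(1.0), np.float64(1.0)]
[-9.000e-04  1.111e-01  2.744e-01  5.883e-01  1.138e-01  3.923e-01
 -2.000e-04  3.056e-01] 0.0003592088226533896
1 -1 [ 84.5 121.9 163.5 135.5  69.6 -18.6] [np.float64(1.0), np.float64(1.0), np.float64(1.0), np.float64(1.0), np.float64(1.0), np.float64(1.0)]
-1 1 [  14.8  -84.3 -162.9 -127.8   90.    89.9] [np.float64(0.226), np.float64(-0.194), np.float64(-0.567), np.float64(-0.574), np.float64(1.0), np.float64(1.0)]
-1 -1 [  9.3 -52.4 -89.4 -82.3  69.6 -18.7] [np.float64(0.226), np.float64(-0.194), np.float64(-0.567), np.float64(-0.574), np.float64(1.0), np.float64(1.0)]
```

```bash
cat > ik.py <<'E'
from fk import *
m=json.load(open('m.json'));p=np.array([.61455418,.11229978,-1.03070816]);Cb=rz(np.degrees(p[2]))
lo=np.array([-176.7,-43.2,12.5,-82,0,-163.6])+1;hi=np.array([176.7,126.2,140,262,151.7,163.6])-1
def target(c,e,w,roll=-1):
    e,w=np.radians([e,w]);z=np.array([np.cos(e)*np.cos(w),np.cos(e)*np.sin(w),np.sin(e)]);y=-roll*np.array([-np.sin(w),np.cos(w),0])
    return Cb@c+[p[0],p[1],0],Cb@np.c_[np.cross(y,z),y,z]
def ik(c,e,w,roll=-1,q0=(35,60,80,-70,80,30)):
    t,R=target(c,e,w,roll)
    def f(q):
        a,b=fk(q,m);return np.r_[(a-t)*1000,np.degrees(Ro.from_matrix(R.T@b).as_rotvec())*5]
    r=least_squares(f,np.clip(q0,lo+.1,hi-.1),bounds=(lo,hi),x_scale=10);return r.x,np.abs(r.fun).max()
if __name__=='__main__':
  for roll in(-1,1):
    for y in(-.05,.03):
     for e in(0,-5,-10,10):
      for w in(-15,0,15,25):
        o=[]
        for z in(.07,.19):
            o.append(min((ik([-.015,y,z],e,w,roll,q0) for q0 in((35,60,80,-70,80,30),(35,60,80,100,80,-90),(35,60,80,-70,80,-100))),key=lambda u:u[1]))
        if max(u[1] for u in o)<1: print(roll,y,e,w,[np.round(u[0]).tolist() for u in o])
E
python3 ik.py
```

```text
-1 -0.05 0 -15 [[29.0, 70.0, 86.0, -78.0, 95.0, 66.0], [29.0, 58.0, 90.0, -79.0, 97.0, 59.0]]
-1 -0.05 -5 -15 [[29.0, 67.0, 87.0, -76.0, 91.0, 65.0], [29.0, 56.0, 90.0, -76.0, 93.0, 57.0]]
-1 -0.05 -10 -15 [[29.0, 65.0, 88.0, -74.0, 87.0, 64.0], [29.0, 53.0, 91.0, -74.0, 89.0, 55.0]]
-1 0.03 0 -15 [[29.0, 72.0, 73.0, -79.0, 98.0, 56.0], [29.0, 61.0, 77.0, -80.0, 99.0, 49.0]]
-1 0.03 -5 -15 [[29.0, 70.0, 74.0, -76.0, 94.0, 55.0], [29.0, 59.0, 78.0, -77.0, 95.0, 48.0]]
-1 0.03 -10 -15 [[29.0, 67.0, 75.0, -74.0, 90.0, 54.0], [29.0, 56.0, 78.0, -74.0, 92.0, 46.0]]
1 -0.05 0 -15 [[29.0, 70.0, 86.0, -78.0, 95.0, -114.0], [29.0, 58.0, 90.0, -79.0, 97.0, -121.0]]
1 -0.05 0 15 [[28.0, 71.0, 108.0, 252.0, 90.0, -91.0], [28.0, 57.0, 113.0, 253.0, 87.0, -100.0]]
1 -0.05 0 25 [[25.0, 73.0, 114.0, 240.0, 94.0, -83.0], [25.0, 58.0, 120.0, 239.0, 89.0, -92.0]]
1 -0.05 -5 -15 [[29.0, 67.0, 87.0, -76.0, 91.0, -115.0], [29.0, 56.0, 90.0, -76.0, 93.0, -123.0]]
1 -0.05 -5 15 [[28.0, 68.0, 109.0, 253.0, 84.0, -93.0], [28.0, 53.0, 113.0, 254.0, 81.0, -103.0]]
1 -0.05 -5 25 [[25.0, 70.0, 116.0, 239.0, 88.0,
[... 908 characters left out ...]
7.0, 95.0, -132.0]]
1 0.03 -5 15 [[29.0, 67.0, 98.0, 254.0, 81.0, -105.0], [29.0, 54.0, 102.0, 256.0, 78.0, -114.0]]
1 0.03 -5 25 [[26.0, 67.0, 105.0, 241.0, 81.0, -96.0], [26.0, 53.0, 109.0, 243.0, 77.0, -105.0]]
1 0.03 -10 -15 [[29.0, 67.0, 75.0, -74.0, 90.0, -126.0], [29.0, 56.0, 78.0, -74.0, 92.0, -134.0]]
1 0.03 -10 15 [[28.0, 64.0, 99.0, 256.0, 75.0, -106.0], [28.0, 51.0, 102.0, 259.0, 73.0, -117.0]]
1 0.03 -10 25 [[26.0, 64.0, 106.0, 242.0, 76.0, -98.0], [26.0, 50.0, 110.0, 245.0, 71.0, -108.0]]
1 0.03 10 15 [[28.0, 75.0, 94.0, 251.0, 96.0, -101.0], [28.0, 63.0, 100.0, 250.0, 94.0, -107.0]]
1 0.03 10 25 [[26.0, 76.0, 100.0, 239.0, 98.0, -93.0], [26.0, 63.0, 107.0, 239.0, 95.0, -99.0]]
```

```bash
python3 - <<'E'
from ik import *
for e in(0,4,7):
  for w in(-18,-24,-30):
    print(e,w,[(np.round(u[0]).tolist(),round(u[1],2)) for u in (ik([x,-.02,z],e,w) for x,z in((-.13,.06),(-.012,.06),(-.012,.19)))])
E
```

```text
0 -18 [([39.0, 73.0, 74.0, -68.0, 104.0, 59.0], np.float64(0.0)), ([28.0, 72.0, 78.0, -76.0, 98.0, 61.0], np.float64(0.0)), ([28.0, 60.0, 83.0, -78.0, 99.0, 54.0], np.float64(0.0))]
0 -24 [([37.0, 73.0, 70.0, -65.0, 108.0, 57.0], np.float64(0.0)), ([28.0, 73.0, 74.0, -73.0, 101.0, 58.0], np.float64(0.0)), ([28.0, 61.0, 78.0, -74.0, 103.0, 51.0], np.float64(0.0))]
0 -30 [([36.0, 74.0, 66.0, -62.0, 112.0, 56.0], np.float64(0.0)), ([27.0, 74.0, 69.0, -69.0, 105.0, 55.0], np.float64(0.0)), ([27.0, 62.0, 74.0, -71.0, 108.0, 49.0], np.float64(0.0))]
4 -18 [([39.0, 75.0, 73.0, -70.0, 107.0, 60.0], np.float64(0.0)), ([28.0, 74.0, 77.0, -78.0, 101.0, 62.0], np.float64(0.0)), ([28.0, 62.0, 82.0, -80.0, 102.0, 55.0], np.float64(0.0))]
4 -24 [([37.0, 75.0, 69.0, -67.0, 111.0, 57.0], np.float64(0.0)), ([28.0, 75.0, 73.0, -75.0, 104.0, 58.0], np.float64(0.0)), ([28.0, 63.0, 78.0, -76.0, 106.0, 52.0], np.float64(0.0))]
4 -30 [([36.0, 76.0, 65.0, -64.0, 115.0, 55.0], np.float64(0.0)), ([27.0, 75.0, 68.0, -71.0, 108.0, 56.0], np.float64(0.0)), ([27.0, 64.0, 73.0, -73.0, 110.0, 49.0], np.float64(0.0))]
7 -18 [([38.0, 76.0, 72.0, -71.0, 109.0, 60.0], np.float64(0.0)), ([28.0, 75.0, 76.0, -80.0, 103.0, 62.0], np.float64(0.0)), ([28.0, 63.0, 82.0, -81.0, 104.0, 55.0], np.float64(1.11))]
7 -24 [([37.0, 77.0, 68.0, -68.0, 113.0, 57.0], np.float64(0.0)), ([27.0, 76.0, 72.0, -76.0, 107.0, 59.0], np.float64(0.0)), ([27.0, 64.0, 78.0, -78.0, 108.0, 52.0], np.float64(0.0))]
7 -30 [([36.0, 78.0, 64.0, -66.0, 117.0, 55.0], np.float64(0.0)), ([26.0, 77.0, 67.0, -73.0, 110.0, 56.0], np.float64(0.0)), ([26.0, 65.0, 73.0, -75.0, 112.0, 50.0], np.float64(0.0))]
```

```bash
python3 d.py -.15 -.01 .15 -5 -1 -22
```

```text
t 2.35 cab [-201.3   47.8  183.1] q [ 43.9  46.7  87.4 -67.4  73.9  22.8] F cab [-1.  -0.2  0.2] open 0.0
R in cab [[-0.375, -0.3, 0.877], [-0.391, 0.909, 0.144], [-0.841, -0.289, -0.458]]
shift mm [ 31.2 -58.4  51.9]
turn deg [ 33.7 -16.6  27.1]
```

```bash
python3 -m jog '[[[5,-10,9],[5,-2.5,4],1],[[10,-20,18],[10,-5,8],1],[[15,-29,26],[15,-7.5,12],1],[[21,-39,35],[20,-10,16],1],[[26,-49,43],[25,-12.5,20],1],[[31,-58,52],[30,-15,24],1],[[31,-58,52],[33.7,-16.6,27.1],1],[[31,-58,52],[33.7,-16.6,27.1],1]]' >/dev/null; python3 d.py -.15 -.01 .066 -5 -1 -22; python3 -c "
from h import *
for n in('scene','top'): cap(n,n+'2.png')
a=[cv2.imread('pics/%s2.png'%n)[60:,90:490] for n in('scene','top')]
cv2.imwrite('pics/both2.png',np.hstack(a))"
```

```text
t 3.02 cab [-148.1  -10.8  149.7] q [ 39.   63.2  73.2 -63.6 106.5  52. ] F cab [-0.8  0.7  0.4] open 0.01
R in cab [[-0.08, 0.381, 0.921], [0.039, 0.925, -0.379], [-0.996, 0.005, -0.089]]
shift mm [83.5 -0.5  5.4]
turn deg [-0.3 -0.1 -0.3]
```

View pics/both2.png

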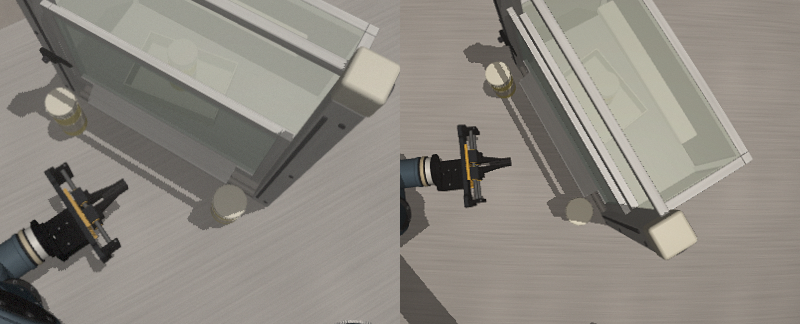

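The closed fingers point at the window midway between the bottles, with tips at (128,182) in the left half. I'll go down in front of the lip.

```bash
python3 -m jog '[[[20,0,1],[0,0,0],1],[[40,0,2],[0,0,0],1],[[60,0,4],[0,0,0],1],[[72,0,4.5],[0,0,0],1],[[82,0,5],[0,0,0],1],[[82,0,5],[0,0,0],1],[[82,0,5],[0,0,0],1]]' >/dev/null; python3 d.py -.012 -.03 .066 -5 -1 -22;  python3 -c "
from h import *
cv2.imwrite('pics/s3.png',cv2.resize(cap('scene','s3_.png')[120:330,90:390,::-1],None,fx=2.5,fy=2.5))"
```

```text
t 3.7 cab [-151.5  -11.    65.7] q [ 39.4  70.8  70.4 -62.6 104.6  56.1] F cab [0.6 0.6 0.1] open 0.0
R in cab [[-0.077, 0.375, 0.924], [0.032, 0.927, -0.373], [-0.997, 0.001, -0.083]]
shift mm [-11.6  34.6 136. ]
turn deg [ 0.   0.2 -0.1]
```

View pics/s3.png

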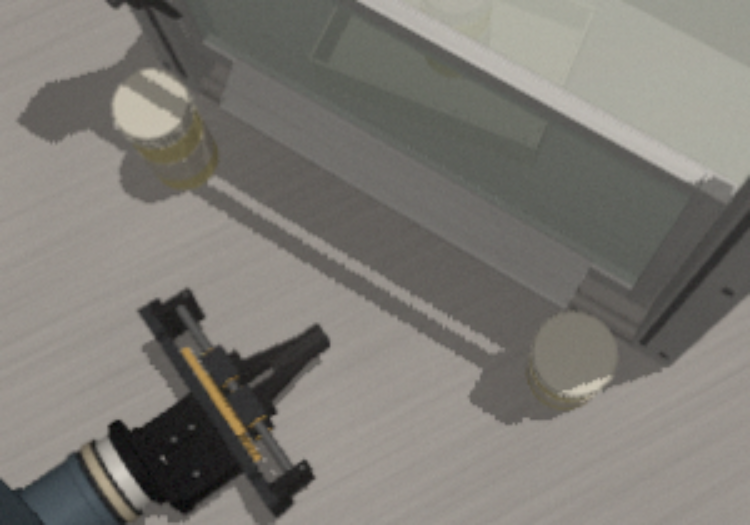

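The hand is low and clear of the bench, with both bottles well clear. Next I'll slide in under the lip.

```bash
python3 -m jog '[[[-2,5,20],[0,0,0],1],[[-3.5,10,40],[0,0,0],1],[[-5,15,60],[0,0,0],1],[[-7,20,80],[0,0,0],1],[[-9,25,98],[0,0,0],1],[[-9.5,28,110],[0,0,0],1],[[-9.5,28,110],[0,0,0],1]]' >/dev/null; python3 d.py -.012 -.03 .066 -5 -1 -22
python3 -m jog '[[[-1,2,8],[0,0,0],1],[[-1.5,4,16],[0,0,0],1],[[-2,6,24],[0,0,0],1],[[-2,6,24],[0,0,0],1]]' >/dev/null; python3 d.py -.012 -.03 .20 -5 -1 -22
```

```text
t 4.33 cab [-36.  -27.   66.1] q [ 29.8  69.4  77.2 -69.6  97.4  58.9] F cab [ 0.7 -0.3  0.2] open 0.01
R in cab [[-0.076, 0.378, 0.923], [0.033, 0.926, -0.377], [-0.997, 0.002, -0.083]]
shift mm [-1.9  6.3 23.2]
turn deg [-0.2  0.2 -0.1]
t 4.67 cab [-12.7 -30.3  65. ] q [ 27.9  69.3  78.3 -71.4  96.   59.4] F cab [ 0.8  0.8 -0.1] open 0.0
R in cab [[-0.077, 0.376, 0.924], [0.032, 0.927, -0.374], [-0.997, 0.001, -0.083]]
shift mm [-134.6    0.6  -10.6]
turn deg [-0.1  0.3 -0. ]
```

```bash
for i in 1; do python3 -m jog '[[[-3,0,0],[0,0,0],1],[[-6,0,-0.5],[0,0,0],1],[[-9,0,-1],[0,0,0],1]]' >/dev/null; python3 d.py|head -1
python3 -m jog '[[[-2,0,0],[0,0,0],1],[[-4,0,0],[0,0,0],1],[[-6,0,-0.5],[0,0,0],1]]' >/dev/null; python3 d.py|head -1
python3 -m jog '[[[-2,0,0],[0,0,0],1],[[-4,0,0],[0,0,0],1],[[-6,0,-0.5],[0,0,0],1]]' >/dev/null; python3 d.py|head -1
python3 -m jog '[[[-2,0,0],[0,0,0],1],[[-4,0,0],[0,0,0],1],[[-6,0,-0.5],[0,0,0],1]]' >/dev/null; python3 d.py|head -1; done
```

```text
t 4.92 cab [-14.3 -29.8  74.3] q [ 28.   68.4  78.6 -71.3  96.2  58.9] F cab [ 0.3 -0.3  1. ] open 0.01
t 5.17 cab [-14.4 -29.8  79.2] q [ 28.   67.9  78.8 -71.3  96.1  58.6] F cab [ 0.1  1.4 -4.9] open 0.01
t 5.42 cab [-14.1 -29.9  85.9] q [ 28.   67.3  79.1 -71.4  96.3  58.3] F cab [-0.5  1.2 -4.4] open 0.0
t 5.67 cab [-13.9 -30.   92.3] q [ 28.   66.7  79.3 -71.4  96.5  58. ] F cab [-0.6  0.8 -5. ] open 0.0
```

Contact holds at about 5 N upward as the window rises. I'll keep pushing, then look before the last part.

```bash
python3 -m jog '[[[-4,0,0],[0,0,0],1],[[-8,0,-0.7],[0,0,0],1],[[-12,0,-1],[0,0,0],1],[[-16,0,-1.3],[0,0,0],1],[[-20,0,-1.7],[0,0,0],1],[[-24,0,-2],[0,0,0],1],[[-28,0,-2.3],[0,0,0],1],[[-32,0,-2.7],[0,0,0],1],[[-36,0,-3],[0,0,0],1],[[-40,0,-3.3],[0,0,0],1]]' >/dev/null; python3 d.py|head -1
python3 -m jog '[[[-4,0,0],[0,0,0],1],[[-8,0,-0.7],[0,0,0],1],[[-12,0,-1],[0,0,0],1],[[-16,0,-1.3],[0,0,0],1],[[-20,0,-1.7],[0,0,0],1],[[-23,0,-2],[0,0,0],1],[[-26,0,-2.2],[0,0,0],1],[[-26,0,-2.2],[0,0,0],1]]' >/dev/null; python3 d.py -.014 -.03 .19 -5 -1 -22
python3 - <<'E'
from h import *
a=cap('scene','s4.png')[80:280,110:360,::-1];b=cap('top','t4.png')[80:280,150:360,::-1]
for n,c,x0,y0 in(('s',a,110,80),('t',b,150,80)):
    c=cv2.convertScaleAbs(cv2.resize(c,None,fx=3,fy=3,interpolation=cv2.INTER_CUBIC),alpha=1.7,beta=-20)
    cv2.imwrite(f'pics/{n}4z.png',c)
E
```

```text
t 6.5 cab [-13.8 -30.1 132.7] q [ 28.   63.   80.7 -71.7  97.2  55.7] F cab [-0.7  0.3 -4.9] open -0.0
t 7.17 cab [-13.8 -30.1 159.4] q [ 28.   60.6  81.3 -72.   97.8  54. ] F cab [ 0.7 -0.1 -1.9] open 0.01
R in cab [[-0.075, 0.376, 0.924], [0.032, 0.927, -0.374], [-0.997, 0.002, -0.082]]
shift mm [-30.4   0.   -2.7]
turn deg [-0.1  0.3 -0.1]
```

View pics/s4z.png

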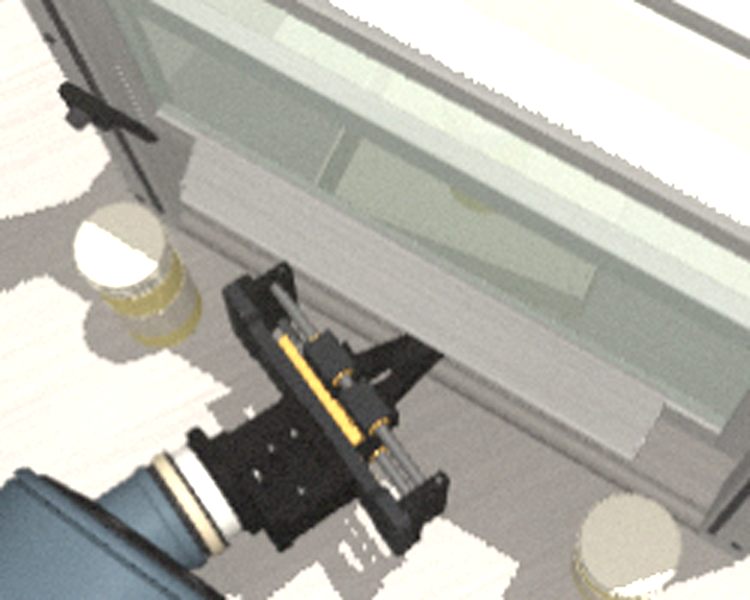

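View pics/t4z.png

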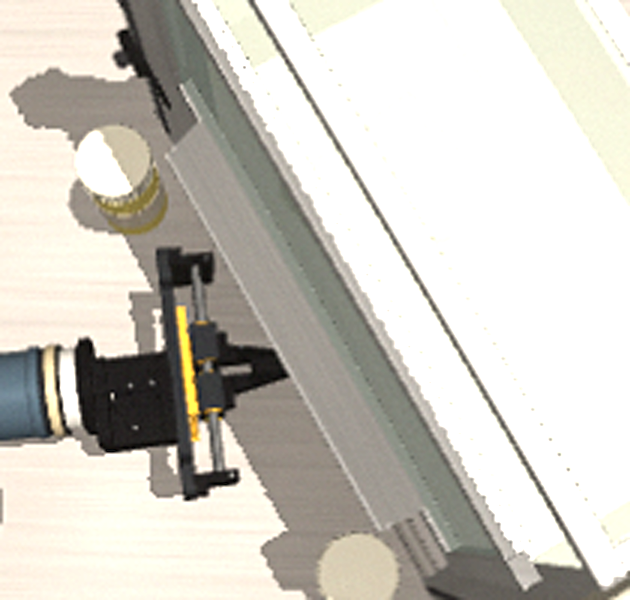

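```bash
python3 - <<'E'
from fit import *
L2={'scene':[(170.3,147.7),(320.7,232.7)],'top':[(205.3,131.7),(276.7,256.7)]}
def res(p):
    o=[]
    for LL,z in((L,p[3]),(L2,p[4])):
        P=W(p,[[-.035,.17,z+.004],[-.035,-.17,z+.004]])
        o+=[(proj(n,P)-LL[n]).ravel() for n in LL]
    return np.concatenate(o)
r=least_squares(res,[.61,.11,-1.03,.09,.17],loss='soft_l1');p=r.x;print(p,np.round(res(p),1))
def mk(px):
    f=least_squares(lambda z:(proj('scene',W(p,[-.015,.195,z[0]]))-px).ravel(),[.2]);return f.x,f.fun
print(mk((162.3,126.3)),mk((161.7,126)))
for z in (.19,.2,.21):print(z,proj('top',W(p,[-.015,.195,z])))
# same-view heights, scene only & top only
for n in L2:
    f=least_squares(lambda z:(proj(n,W(p,[[-.035,.17,z[0]+.004],[-.035,-.17,z[0]+.004]]))-L2[n]).ravel(),[.17]);print(n,f.x)
# precise tip: darkest extent along scene crop rows
im=cv2.cvtColor(cv2.imread('pics/s4.png'),6); print(im[118:132,150:172])
E
```

```text
[ 0.61454313  0.11206232 -1.02668091  0.08585958  0.16573078] [ 0.4  0.5  0.9  0.1 -0.6 -0.8  0.3 -0.6 -0.1 -0.5  0.1  1.3 -0.   0.
 -0.3 -0.7]
(array([0.20116416]), array([ 0.03627388, -0.01772806])) (array([0.20315839]), array([ 0.40225033, -0.1965816 ]))
0.19 [[206.7408897  116.28827359]]
0.2 [[206.28227526 114.77006466]]
0.21 [[205.81400156 113.21957276]]
scene [0.16626304]
top [0.16622127]
[[ 46  49  70  83  89  89 100 102  95  92  93 100 114 122 122 119 112 112
  112 113 110 109]
 [ 43  43  46  59  78  84  89  93  92  93  95  95  92  97 112 122 122 119
  114 113 113 113]
 [ 41  41  47  43  48  59  76  97 100  91  94  93  94  92  91 102 117 125
  123 121 114 112]
 [ 43  39  41  42  39  42  43  69  84  93  89  93  96  93  89  92  94 111
  120 125 121 116]
 [ 52  50  38  40  42  35  38  44  58  76  87  92  92  96  92  94  93  94
   97 112 123 122]
 [ 74  79  57  48  38  40  39  42  41  56  75  87  89  94  95  92  92  93
   92  91  98 117]
 [ 56  81  88  69  58  49  44  43  39  47  49  69  83  90  89  89  89  95
   95  93  92  90]
 [ 51  71  91  93  84  69  54  44  41  42  40  50  72  87  88  91  88  94
   94  96  95  93]
 [ 51  62  80  93  88  87  79  63  48  43  41  41  59  83  88  87  89  90
   92  91  96  94]
 [ 56  53  69  89  91  89  89  89  74  61  65  65  79  89  86  88  86  88
   91  88  92  92]
 [ 72  52  55  82  92  89  87  92  86  90  86  87  85  89  90  88  89  86
   90  90  91  90]
 [ 81  59  49  74  90  92  89  88  88  86  87  90  89  90  88  88  88  89
   88  87  89  88]
 [ 84  70  56  54  80  93  91  87  86  89  90  90  88  89  87  90  89  84
   86  88  86  88]
 [ 94  88  67  52  72  90  92  90  86  85  86  87  89  86  86  89  91  88
   84  87  91  87]]
```

The pointer tip reads about 0.202 m and the lip's underside 0.166 to 0.171 m. I'll raise it 30 mm more slowly, then compare the two directly.

```bash
python3 -m jog '[[[-3,0,0],[0,0,0],1],[[-6,0,-0.5],[0,0,0],1],[[-9,0,-0.7],[0,0,0],1],[[-12,0,-1],[0,0,0],1],[[-15,0,-1.2],[0,0,0],1],[[-18,0,-1.5],[0,0,0],1],[[-21,0,-1.7],[0,0,0],1],[[-24,0,-2],[0,0,0],1],[[-27,0,-2.2],[0,0,0],1],[[-29,0,-2.4],[0,0,0],1],[[-30,0,-2.5],[0,0,0],1],[[-30,0,-2.5],[0,0,0],1]]' >/dev/null; python3 d.py|head -1
python3 - <<'E'
from h import *
a=cap('scene','s5.png')[...,::-1];b=cap('top','t5.png')[...,::-1]
k=lambda c:cv2.convertScaleAbs(cv2.resize(c,None,fx=6,fy=6,interpolation=cv2.INTER_CUBIC),alpha=1.7,beta=-20)
A=np.zeros((600,800,3),np.uint8)
A[:300,:390]=k(a[105:155,140:205]);A[:300,400:790]=k(a[205:255,285:350]);A[300:,:390]=k(b[90:140,180:245]);A[300:,400:790]=k(b[225:275,245:310])
cv2.imwrite('pics/q5.png',A)
E
```

```text
t 8.27 cab [-13.9 -30.  189.1] q [ 28.   57.9  81.8 -72.2  98.5  51.9] F cab [ 2.1  0.6 -2.7] open 0.01
```

View pics/q5.png

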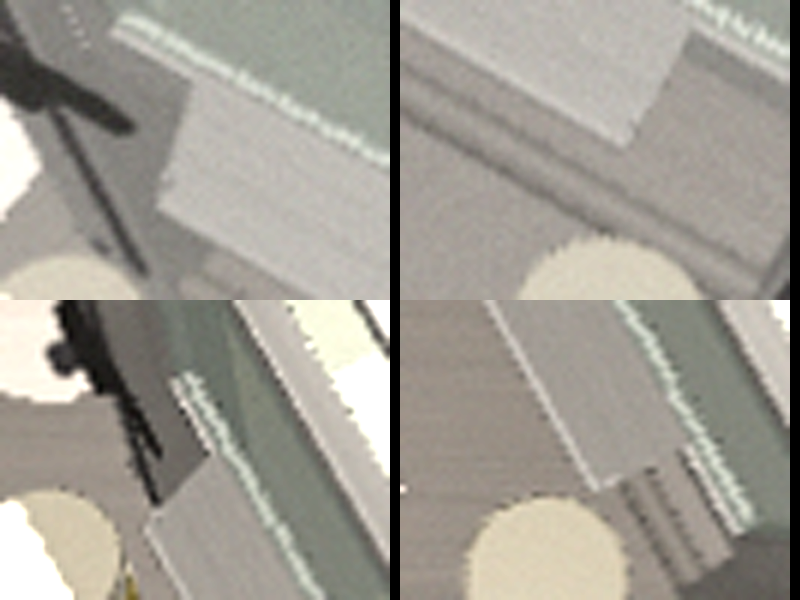

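The crops show the pointer's tip at scene (161.8,125.8) and top (206.2,115.6). The lip corners are at scene (165.9,139.3) and (322.4,229.1), and top (204.3,126.8) and (277.4,256.4).

```bash
python3 - <<'E'
from fit import *
sh=lambda d:{k:np.array(v)-.33 for k,v in d.items()}
L1=sh(L);L2=sh({'scene':[(170.3,147.7),(320.7,232.7)],'top':[(205.3,131.7),(276.7,256.7)]})
L3={'scene':np.array([(165.9,139.25),(322.4,229.1)]),'top':np.array([(204.25,126.75),(277.4,256.4)])}
M={'scene':(161.75,125.75),'top':(206.25,115.6)}
for off in(.002,.004):
  def res(p):
    o=[]
    for LL,z in((L1,p[3]),(L2,p[4]),(L3,p[5])):
        P=W(p,[[-.035,.17,z+off],[-.035,-.17,z+off]])
        o+=[(proj(n,P)-LL[n]).ravel() for n in LL]
    o+=[(proj(n,W(p,[-.015,.195,p[6]]))-M[n]).ravel() for n in M]
    return np.concatenate(o)
  r=least_squares(res,[.61,.11,-1.03,.09,.17,.2,.2],loss='soft_l1');print(off,np.round(r.x,4),np.round(res(r.x),1))
# per-view relative
  for n in M:
    f=least_squares(lambda z:np.r_[(proj(n,W(r.x,[[-.035,.17,z[0]+off],[-.035,-.17,z[0]+off]]))-L3[n]).ravel()],[.17]);g=least_squares(lambda z:(proj(n,W(r.x,[-.015,.195,z[0]]))-M[n]).ravel(),[.2]);print(n,f.x,g.x)
print('tri lip',tri(L3['scene'][0],L3['top'][0]),tri(L3['scene'][1],L3['top'][1]),'mark',tri(M['scene'],M['top']))
E
```

```text
0.002 [ 0.6149  0.1125 -1.0277  0.0896  0.1689  0.203   0.2013] [ 0.3  0.4  1.   0.3 -0.4 -0.8  0.4 -0.3 -0.1 -0.5  0.1  1.5  0.1  0.
 -0.1 -0.5  0.2  0.   0.2  0.1 -0.8 -0.  -0.1 -0.6  0.4  0.4 -0.1 -1.2]
scene [0.20342816] [0.2031624]
top [0.2012381] [0.19381798]
0.004 [ 0.6149  0.1125 -1.0277  0.0876  0.1669  0.201   0.2013] [ 0.3  0.4  1.   0.3 -0.4 -0.8  0.4 -0.3 -0.1 -0.5  0.1  1.5  0.1  0.
 -0.1 -0.5  0.2  0.   0.2  0.1 -0.8 -0.  -0.1 -0.6  0.4  0.4 -0.1 -1.2]
scene [0.20142816] [0.2031624]
top [0.1992381] [0.19381798]
tri lip (array([0.74433724, 0.22984351, 0.20062213]), np.float64(0.0018773810920150317)) (array([0.45041735, 0.0551082 , 0.20909582]), np.float64(0.0014600367088439265)) mark (array([0.76760066, 0.22532311, 0.2126024 ]), np.float64(0.0026214384549608652))
```

The lip (0.200–0.203) and the pointer (0.201–0.203) agree. I'll drop the fingers clear and withdraw.

```bash
python3 -m jog '[[[4,0,0],[0,0,0],1],[[8,0,0],[0,0,0],1],[[12,0,0],[0,0,0],1],[[15,0,0],[0,0,0],1],[[17,0,-8],[0,0,0],1],[[18,0,-20],[0,0,0],1],[[20,0,-40],[0,0,0],1],[[20,0,-65],[0,0,0],1],[[20,0,-95],[0,0,0],1],[[20,0,-125],[0,0,0],1],[[20,0,-150],[0,0,0],1],[[20,0,-150],[0,0,0],1]]' >/dev/null; python3 d.py|head -1
python3 - <<'E'
from h import *
a=cap('scene','s6.png')[...,::-1];b=cap('top','t6.png')[...,::-1]
k=lambda c,f:cv2.resize(c,None,fx=f,fy=f,interpolation=cv2.INTER_CUBIC)
A=np.zeros((600,800,3),np.uint8)
A[:300,:390]=k(a[105:155,140:205],6);A[:300,400:790]=k(a[205:255,285:350],6);A[300:,:400]=k(a[60:360,90:490],1);A[300:,400:]=k(b[60:360,90:490],1)
cv2.imwrite('pics/q6.png',cv2.convertScaleAbs(A,alpha=1.7,beta=-20))
d=lambda n,x:np.abs(cv2.imread(f'pics/{n}0.png').astype(int)-x).max(2)
print('bottle-region diffs',(d('scene',a)[143:175,134:166]>40).mean(),(d('scene',a)[245:280,303:338]>40).mean())
E
```

```text
t 9.37 cab [-159.7   29.1  181.5] q [ 39.6  62.6  66.9 -65.8 109.5  45.3] F cab [ 0.1 -0.7  0.6] open -0.0
bottle-region diffs 0.0576171875 0.0
```

View pics/q6.png

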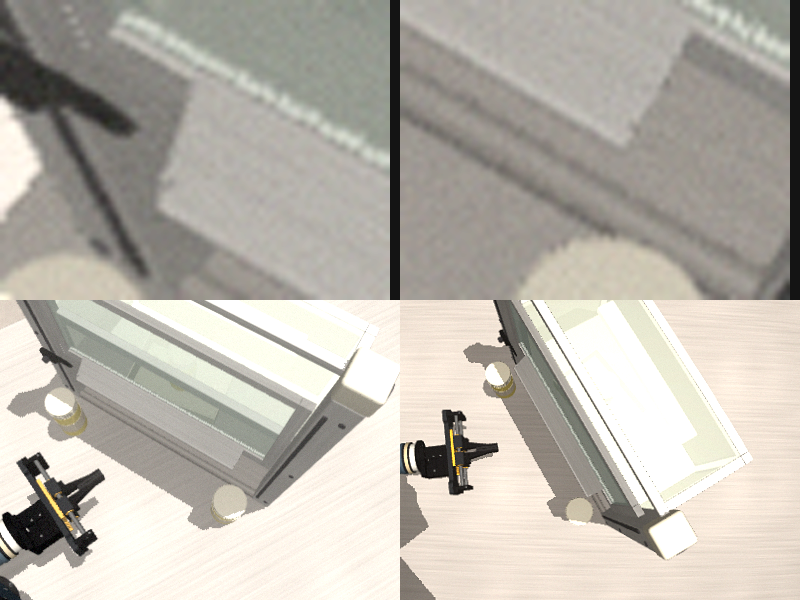

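The window stayed put: the lip corners are unchanged at (158,208) and (627,147) of the crops. The hand is clear, and the bottles and tub are undisturbed. Handing in.

```bash
python3 -c "
from rig import bot
print(bot.read_state()['qvel']);print(bot.hand_in())"
```

```text
[-2.3229426  -0.09173677  2.20091964 -0.0862091  -0.41958406  0.17062929]
the job is handed in; nothing more can be done
None
```

I pushed the window up about 113 mm with the closed fingertips under the lip, using about 5 N. I then lowered the fingers clear, drew the hand back, and handed the job in at about 9.4 s.

- **Height:** in the last fit the underside of the lip reads 0.201–0.203 m from the cameras and about 0.200 m from the arm. The pointer's tip reads 0.201 m with both views fitted together.
- **Disagreement:** separate readings of the tip spread more. The scene view gives 0.203 m, the top view 0.194 m, and casting rays across both views 0.213 m. The dark tip shows poorly against the dark jamb in the top view, so I trusted the scene view. The height is probably within the 8 mm limit, but I can't rule out a few mm of error.
- **After withdrawing:** the lip corners were at the same pixels as before, and the force was near zero. Both bottles looked unmoved, with only shadow changes near the tall one. I checked the tub only by eye, through the glass.
- **Arm motion:** the joints were still settling at about 2 deg/s when I handed in, with the hand about 125 mm in front of the lip and touching nothing.

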